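Slide the loaded instrument tray home under the bench riser

ROBOT

A 6-joint arm with a two-finger parallel gripper is mounted at the origin on a cart in front of the work surface, level with it; the furniture and walls round the work are solid. World frame = base frame: x ahead of the robot, y to its left, z up, the work surface at z = 0. Lengths are in m, angles in rad, forces in N, time in s.
With the tool pointing down it reaches from about 0.3 to 0.775 m from the base axis. Payload 14.6 kg.
Tool frame: the origin (TCP) lies at the very end of the fingers, on their centre line; the grasp point (between the pads) lies 19 mm behind it; z points along the fingers, y is the line along which they close (so a half turn about z gives the same grasp; the last joint's range is limited). The gripper opens to 94 mm and grips with 3 to 60 N. Pads are 16 mm wide; open, the fingers measure 119 mm over their backs; the gripper's body (75 mm by 177 mm) begins 78 mm behind the grasp point.
Start: joints at [-1.394, 0.3, 1.521, -0, 1.321, -0.067], TCP at [0.133, -0.534, 0.166] pointing down, gripper open.
Joint ranges: [-3.03, 3.03], [-0.79, 2.21], [0.23, 2.52], [-1.04, 4.18], [0, 3.07], [-2.55, 2.55]. Speed limits (rad/s): [2.22, 2.22, 2.57, 3.14, 3.14, 3.14].

INTERFACE

Orientations are given as [roll, pitch, yaw] about the fixed x, y, z axes, in that order (R = Rz(yaw) Ry(pitch) Rx(roll)).
In Python, from station import ctrl gives the robot as it stands. The module is installed in compiled form; this text tells all that it offers.
- The arm moves only by the tool step_arm, never from a script. Its argument "deltas" is a list of rows, each an object with "dp": the shift along the tool's x, y, z scaled (see below), a list of three; "twist": the turn about the tool's z scaled (see below). In form: [{"dp": [tx, ty, tz], "twist": twist}, ...]. A call has 1 to 12 rows; each row shifts and turns the commanded pose from where the row before left it, along the tool's axes as they then stand; what a row does not reach is not made up. The controller multiplies each number of a shift by 0.04 m and each number of a turn by 4 degrees. A row lasts 1/10 s, in which the tool goes at most 50 mm and 8.59 degrees, less where a joint would pass 70% of its speed; a pose out of reach is approached as far as the arm can. A call with a number of a shift or a turn outside -1 to 1 is refused whole. A call with a gripper value outside its range is refused whole. "gripper" is the opening, from -1 (shut) to 1 (fully open), set as the call begins (left out, the last holds). The fingers move at their own pace and stop on an object; "squeeze" is the grip in N (left out, the last holds). Time passes only in rows, so rows that do not move let the fingers close. It gives the time, the measured TCP pose, the force, the opening and the grip force at its end, in the units of the state.
- ctrl.get_obs(): the state, without advancing time (a new reading comes with each control period).
- ctrl.camera(name): name is "scene" or "top"; returns (picture, depth): 420x560x3 uint8, red, green, blue; 420x560 float32, m along the optical axis (not along the pixel's ray), 0 where there is no reading.
- ctrl.get_calibration(name): a dict with "fx", "fy", "cx", "cy" (pixels), "distortion" ([k1, k2, p1, p2, k3] as OpenCV has them; the pictures are not rectified), "world_to_cam" (4x4, takes a point from world to camera coordinates). Camera axes: x right, y down, z forward; pixel columns grow to the right and rows downward; lengths in m; the calibration is good to about 2 mm. A picture is of the moment at which its call begins. get_calibration takes no time and is no camera call.
- ctrl.hand_in(): hands the job in; it is judged then, once.
Trained networks look in the newest picture that a camera, given by its name, has taken for a name from the list of things; names that differ only in an ending like _2 or _b are one class to them, and where a whole thing is asked for, a point or a joint stands for the part that bears it (a point fixed in the world has none). Each returns a list of dicts, best first, with "conf" (0 to 1); they miss things now and then, are a little off and sometimes report something else, mostly with a low value. They report only what shows in the picture. A call takes as long as a camera call. They do not tell look-alikes from the thing itself.
- ctrl.spot_in(camera, label): "rect" ([left, top, right, bottom] as shares, 0 to 1, of the picture: columns of its width, rows of its height, round what is visible of it).
- ctrl.cut_out(camera, label): "pixels" (420x560 bool, what is visible of it) and "rect" ([left, top, right, bottom] as shares, 0 to 1, of the picture: columns of its width, rows of its height, round what is visible of it).
The state is a dict: "time_s": time; "qpos": joint angles; "joint_vel": joint speeds; "tau": joint torques, N m; "ee_pos": TCP position; "eef_rot": TCP orientation; "force": force on the tool from outside, world axes, zero at the start; "moment": the same for the moment, N m; "grip_width": finger opening in m; "grip_force": force on a finger pad.
Only numpy, scipy, OpenCV 4.12 (cv2) and the standard library are available. Lean on these libraries where they do the work, as an engineer would, in place of code of your own. Each camera call takes 0.05 s, during which the arm holds its last target. There are 200 camera calls.

TASK

The magnifier lamp stands over the way into the bamboo riser. First swing its arm out of the way to the back left, about as far as it goes, then slide the steel instrument tray, with the carton still lying in it, between the two jars and short end first under the riser until it meets the stop inside. Keep the tray flat on the table all the way (do not lift or tip it), leave the three jars where they stand, and leave the lamp swung clear.

Things in the scene. Friction and masses are not known exactly. Their poses are not given: they have to be found in the camera images.
- tray: Open stainless instrument tray, 122 x 197 x 22 mm, loose. Origin: centre of its underside; x along its 122 mm width, y along its 197 mm length, z up. Its +y end starts towards the riser and goes in first. The solid walls lie 58 mm from the origin in x (outer face) and 95 mm in y, are 2 mm thick and 20 mm high; a thin rolled rim reaches 61 and 98.5 mm. The floor is 2 mm thick.
- carton: Small white and blue folded carton, 32 x 78 x 20 mm, lying loose in the tray's rear half (its -y half), roughly across the tray. Origin: centre of its underside; y along its 78 mm length.
- riser: Fixed bench riser of light bamboo wood, 168 mm wide (x), 200 mm deep (y), 43 mm high. Origin: centre of its footprint, on the table. Under its 11 mm top runs a tunnel 136 mm wide and 32 mm high along the riser's y axis, between 13 mm side walls, open at the -y end; the stop closes the +y end. The tray enters in the riser's +y direction.
- mouth (a point): Middle of the tunnel's open end, at table height: riser frame (0, -100, 0) mm.
- tray_home (a point): Where the tray's origin lies when the tray has met the stop: riser frame (0, -9, 0) mm; axes as the riser's. The tray's rear wall then stands 4 mm out of the mouth.
- lamp_arm (a joint): Swing of the magnifier lamp's arm about its upright post, rad, -0.5 to 1.5. 0: the arm points from the post towards the robot (-x); it grows as the head swings to the left (+y); at 1.5 the arm points left along the back of the table, which is clear. It stays where it is left.
- lamp_pivot (a point): On the axis of the lamp's fixed post (60 mm wide foot, 20 mm post), at arm height, 109 mm above the table.
- lamp_head (a point): Centre of the lamp's head: a white disc 84 mm across, from 99 to 118 mm above the table, 190 mm from the pivot at the end of a 12 mm thick bar.
- black_jar: Black closed jar, 69 mm across, 55 mm high, standing on the table at one side of the way into the riser. Origin: centre of its underside.
- grey_jar: Grey and white closed jar, 63 mm across, 45 mm high, standing on the table at the other side of the way into the riser. Origin: centre of its underside.
- pink_jar: Pink and white closed jar, 53 mm across, 50 mm high, standing on top of the riser towards its rear. Origin: centre of its underside.
Mind the look-alikes: they are no part of the job. Of the things that look like the carton, the middle-sized one is meant.

How it is judged:
On the way, in this order (a step that is already met when the one before it is completed fails the run):
1. the lamp arm is swung clear (joint above 1.0) (value of joint lamp_arm above 1 rad), for 0.2 s.
2. the tray's leading end is under the riser by 50 mm or more, the lamp still clear (y of tray in the frame of tray_home above -0.14 m and value of joint lamp_arm above 1 rad), for 0.1 s.
At the end, for the whole second after the job is handed in: The tray lies flat under the riser, at rest, within 8 mm of the stop; the carton lies in the tray; the lamp arm is still swung clear (joint above 1.0 rad) (y of tray in the frame of tray_home between -0.008 and 0.008 m and x of tray in the frame of tray_home between -0.015 and 0.015 m and angle between the y axis of tray and the y axis of riser, either way round below 0.15 rad and height (world z) of tray below 0.006 m and x of carton in the frame of tray between -0.056 and 0.056 m and y of carton in the frame of tray between -0.093 and 0.093 m and height (world z) of carton below 0.03 m and value of joint lamp_arm above 1 rad and linear speed of tray below 0.02 m/s); the robot touches nothing.
It fails at once if the tray is lifted or tipped (origin 12 mm up or 0.12 rad) (height (world z) of tray above 0.012 m or angle between tray's own z axis and vertical above 0.12 rad).
It fails at once if a jar is moved by more than 15 mm (distance of any of black_jar, grey_jar, pink_jar from where it was at the start of the episode above 0.015 m).
It also fails if it takes over 67 s, if anything falls off the work surface, if the arm or the gripper's body presses on something with over 40 N, if the wrist force passes 120 N, or if a joint passes its speed limit or range.

## Working session

There is one attempt and no reset: what is moved stays moved. The work goes in short steps, Python scripts to look and compute and a tool call to move; the robot and the scene stay as the last step left them, time stands still between calls to the robot, and variables do not carry over. Pictures are saved under pics/ and viewed, at most 13 in all, crops included, and the job is handed in when it is done.

Besides the shell and the picture viewer there is one more tool, called after "Request:" as name(argument=value, ...) on one line, values as JSON. step_arm: Moves the arm, as the interface text tells. Its arguments: {"type":"object","properties":{"deltas":{"type":"array"},"gripper":{"type":"number"},"squeeze":{"type":"number"}},"required":["deltas"]}

```bash
mkdir -p pics; cat > h.py <<'E'
import numpy as np,cv2
from station import ctrl
def cal(n):
    c=ctrl.get_calibration(n);K=np.array([[c['fx'],0,c['cx']],[0,c['fy'],c['cy']],[0,0,1.]])
    return K,np.array(c['distortion'],float),np.array(c['world_to_cam'])
def cloud(n,depth):
    K,d,T=cal(n);h,w=depth.shape
    u,v=np.meshgrid(np.arange(w),np.arange(h))
    p=cv2.undistortPoints(np.stack([u,v],-1).reshape(-1,1,2).astype(float),K,d).reshape(h,w,2)
    P=np.dstack([p*depth[...,None],depth]);Ti=np.linalg.inv(T)
    W=P@Ti[:3,:3].T+Ti[:3,3];W[depth==0]=np.nan
    return W
def snap(n,f=None):
    im,d=ctrl.camera(n)
    if f: cv2.imwrite(f,im[...,::-1])
    return im,cloud(n,d)
E
python3 - <<'E'
from h import *
print(ctrl.get_obs())
ims=[];
for n in('scene','top'):
    im,W=snap(n,f'pics/{n}0.png')
    print(n,np.linalg.inv(cal(n)[2])[:3,3].round(3))
    for l in ['tray','carton','riser','lamp_arm','lamp_head','black_jar','grey_jar','pink_jar']:
        for r in ctrl.cut_out(n,l)[:4]:
            m=r['pixels'];p=W[m];p=p[~np.isnan(p[:,0])]
            if len(p)<5: continue
            print(n,l,round(r['conf'],2),(np.array(r['rect'])*[560,420,560,420]).astype(int),len(p),'med',np.median(p,0).round(3),'lo',np.percentile(p,2,0).round(3),'hi',np.percentile(p,98,0).round(3))
E
```

```text
{'time_s': 0.0, 'qpos': array([-1.39356303e+00,  3.00445479e-01,  1.52157089e+00, -1.90512332e-05,
        1.32068143e+00, -6.66004308e-02]), 'joint_vel': array([ 1.85132073e-03,  7.38127986e-04, -9.39172850e-05,  1.71731029e-03,
       -9.74407547e-04,  8.84933702e-04]), 'tau': array([ 1.36013603e-05, -5.31809449e+01, -3.52735555e+01,  7.08349259e-02,
        2.43481679e-02, -7.48760294e-05]), 'ee_pos': array([ 0.13272242, -0.53343963,  0.16550472]), 'eef_rot': array([-3.14048874e+00, -5.51358833e-05,  2.43838421e-01]), 'force': array([0.50098656, 0.09702124, 1.41214128]), 'moment': array([ 0.0006733 , -0.03336497, -0.00606274]), 'grip_force': 0.0, 'grip_width': 0.09393527854639949}
scene [-0.408 -0.914  0.768]
scene tray 0.87 [285 237 374 282] 1635 med [ 0.453 -0.432  0.004] lo [ 0.38  -0.512 -0.001] hi [ 0.549 -0.312  0.022]
scene tray 0.71 [333 248 348 272] 264 med [ 0.457 -0.452  0.021] lo [ 0.426 -0.475  0.014] hi [ 0.502 -0.433  0.025]
scene tray 0.25 [173 180 253 236] 2199 med [ 0.439 -0.042  0.042] lo [ 0.391 -0.119  0.004] hi [0.561 0.07  0.046]
scene carton 0.69 [259 297 3
[... 1424 characters left out ...]
ser 0.79 [149 185 231 248] 3818 med [ 0.487 -0.04   0.043] lo [ 0.398 -0.129  0.036] hi [0.563 0.066 0.049]
top lamp_arm 0.68 [232 135 271 219] 1063 med [ 0.522 -0.195  0.119] lo [ 0.474 -0.244  0.056] hi [ 0.694 -0.149  0.126]
top lamp_head 0.97 [229 133 267 221] 1095 med [ 0.523 -0.194  0.119] lo [ 0.474 -0.242  0.106] hi [ 0.696 -0.145  0.126]
top black_jar 0.76 [250 172 271 198] 362 med [ 0.573 -0.232  0.055] lo [ 0.543 -0.257  0.039] hi [ 0.598 -0.199  0.061]
top grey_jar 0.67 [240 252 266 278] 425 med [ 0.351 -0.204  0.045] lo [ 0.322 -0.231 -0.001] hi [ 0.381 -0.175  0.051]
top pink_jar 0.63 [164 211 185 235] 305 med [0.456 0.003 0.092] lo [ 0.434 -0.019  0.072] hi [0.48  0.027 0.099]
```

```bash
sleep 1; ls pics
```

```text
scene0.png
top0.png
```

```bash
python3 - <<'E'
import cv2
a=cv2.imread('pics/top0.png')[110:360,130:430]
cv2.imwrite('pics/top0c.png',cv2.resize(a,None,fx=2.4,fy=2.4,interpolation=cv2.INTER_CUBIC))
E
```

```text
(no output)
```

View pics/top0c.png

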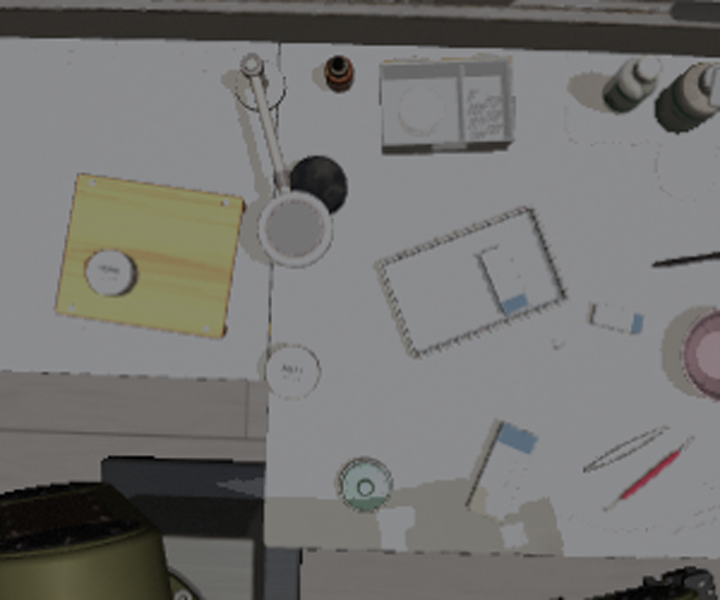

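View pics/scene0.png

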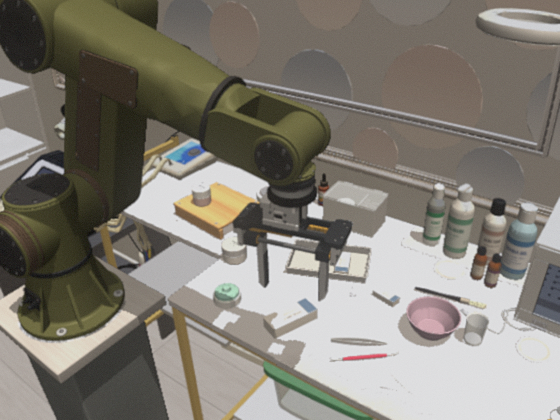

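The top view (2.4x crop) shows the lamp pivot at about (252,65) and the lamp head at (296,228), over the way in. The riser is at (150,255) with its mouth facing right. The tray is at (473,282) with the middle-sized carton at (503,280), the black jar at (318,185) and the grey jar at (292,372). The scene view agrees. Next I'll fit the poses.

```bash
cat >> h.py <<'E'
def ray_plane(n,uv,z):
    K,d,T=cal(n);Ti=np.linalg.inv(T)
    p=cv2.undistortPoints(np.asarray(uv,float).reshape(-1,1,2),K,d).reshape(-1,2)
    D=np.c_[p,np.ones(len(p))]@Ti[:3,:3].T;o=Ti[:3,3]
    return (o+D*((z-o[2])/D[:,2])[:,None])[:,:2]
def rect(xy):
    c,s,a=cv2.minAreaRect((np.asarray(xy)*1000).astype(np.float32))
    b=cv2.boxPoints((c,s,a));e=[b[1]-b[0],b[2]-b[1]];L=max(e,key=np.linalg.norm)
    if L[1]<0:L=-L
    return np.array(c)/1000,np.array(s),L/np.linalg.norm(L),np.arctan2(-L[0],L[1])
def maskuv(n,l,i=0):
    r=ctrl.cut_out(n,l)
    if len(r)<=i: return None,None
    m=r[i]['pixels'];v,u=np.nonzero(m);return m,np.c_[u,v]
def tray(n='top',z=.022):
    m,uv=maskuv(n,'tray');m=cv2.morphologyEx(m.astype(np.uint8),cv2.MORPH_OPEN,np.ones((3,3)))
    v,u=np.nonzero(m);return rect(ray_plane(n,np.c_[u,v],z))
E
python3 - <<'E'
from h import *
np.set_printoptions(precision=4,suppress=True)
im,W=snap('top')
print('tray',tray())
m,uv=maskuv('top','riser');print('riser z.043',rect(ray_plane('top',uv,.043)))
P=W[...];sel=m&(abs(P[...,2]-.043)<.006);print('riser cloud',rect(P[sel][:,:2]))
for l,z,r in[('black_jar',.055,.0345),('grey_jar',.045,.0315),('pink_jar',.093,.0265)]:
    m,uv=maskuv('top',l);c,rr=cv2.minEnclosingCircle((ray_plane('top',uv,z)*1000).astype(np.float32));print(l,c,rr,'mean',ray_plane('top',uv,z).mean(0))
# lamp
box=(W[...,0]>.4)&(W[...,0]<.76)&(W[...,1]>-.3)&(W[...,1]<-.08)&(W[...,2]>.095)
P=W[box];print(len(P),P[:,2].max())
for x in np.arange(.46,.74,.02):
    q=P[(P[:,0]>=x)&(P[:,0]<x+.02)]
    if len(q):print(round(x,2),len(q),q[:,1].min().round(3),q[:,1].max().round(3),q[:,2].mean().round(3))
b=P[(P[:,0]>.575)&(P[:,0]<.67)];print('bar',cv2.fitLine(b[:,:2].astype(np.float32),cv2.DIST_HUBER,0,.01,.01).ravel())
# carton z plane
for i in range(3):
    m,uv=maskuv('top','carton',i)
    if m is not None: print('carton',rect(ray_plane('top',uv,.022)))
# scene camera check: jar/riser heights
im,W2=snap('scene')
for l in('tray','riser'):
    m,uv=maskuv('scene',l);p=W2[m];p=p[~np.isnan(p[:,0])];print('scene',l,np.percentile(p[:,2],[50,90,97]))
# other tall objects near paths
for nm,w in(('top',W),('scene',W2)):
  bx=(w[...,0]>.56)&(w[...,0]<.78)&(w[...,1]>-.65)&(w[...,1]<-.25);p=w[bx];
  for y in np.arange(-.65,-.25,.05):
    q=p[(p[:,1]>=y)&(p[:,1]<y+.05)&(p[:,2]>.03)]
    if len(q):print(nm,round(y,2),len(q),'x',q[:,0].min().round(3),'zmax',q[:,2].max().round(3))
E
```

```text
tray (array([ 0.4631, -0.4144]), array([124.3182, 199.156 ]), array([-0.3762,  0.9265], dtype=float32), np.float32(0.38567564))
riser z.043 (array([ 0.4818, -0.0348]), array([207.5736, 171.4038]), array([0.1203, 0.9927], dtype=float32), np.float32(-0.120570265))
riser cloud (array([ 0.4816, -0.0313]), array([200.2757, 168.9952]), array([0.1197, 0.9928], dtype=float32), np.float32(-0.120018475))
black_jar (566.8897705078125, -226.9309539794922) 34.88483428955078 mean [ 0.573  -0.2305]
grey_jar (349.9649353027344, -202.6035614013672) 31.423330307006836 mean [ 0.3499 -0.2026]
pink_jar (458.1424560546875, 0.42917048931121826) 26.951730728149414 mean [0.4573 0.0016]
2944 0.589874233608635
0.46 68 -0.232 -0.182 0.117
0.48 206 -0.245 -0.167 0.119
0.5 238 -0.247 -0.164 0.12
0.52 200 -0.246 -0.167 0.12
0.54 93 -0.233 -0.176 0.117
0.56 45 -0.2 -0.181 0.116
0.58 36 -0.19 -0.174 0.114
0.6 34 -0.185 -0.168 0.114
0.62 37 -0.299 -0.162 0.113
0.64 34 -0.299 -0.156 0.113
0.66 36 -0.298 -0.15 0.112
0.68 74 -0.248 -0.138 0.118
0.7 25 -0.251 -0.141 0.108
0.72 565 -0.299 -0.082 0.31
bar [ 0.9535  0.3013 
[... 317 characters left out ...]
2382, 25.6106]), array([0.1814, 0.9834], dtype=float32), np.float32(-0.18243054))
scene tray [0.0034 0.02   0.0222]
scene riser [0.0424 0.0448 0.0458]
top -0.65 4654 x 0.586 zmax 0.824
top -0.6 3313 x 0.672 zmax 0.766
top -0.55 2902 x 0.732 zmax 0.755
top -0.5 3138 x 0.731 zmax 0.768
top -0.45 3822 x 0.617 zmax 0.764
top -0.4 3835 x 0.608 zmax 0.761
top -0.35 3754 x 0.611 zmax 0.743
top -0.3 3095 x 0.561 zmax 0.728
scene -0.65 3833 x 0.586 zmax 0.612
scene -0.6 4196 x 0.667 zmax 0.603
scene -0.55 3678 x 0.728 zmax 0.599
scene -0.5 3503 x 0.621 zmax 0.595
scene -0.45 4145 x 0.615 zmax 0.59
scene -0.4 3400 x 0.607 zmax 0.585
scene -0.35 3209 x 0.608 zmax 0.58
scene -0.3 2705 x 0.613 zmax 0.575
```

```bash
cat > plan.py <<'E'
from h import *
def seg(p0,y0,p1,y1,step=.036):
    """rows for one segment (translate first frame rotating with twist)"""
    p0,p1=np.array(p0),np.array(p1);n=max(int(np.ceil(np.abs(p1-p0).max()/step)),int(np.ceil(abs(y1-y0)/np.radians(4)-1e-6)),1)
    out=[]
    for i in range(n):
        y=y0+(y1-y0)*i/n;d=(p1-p0)/n;c,s=np.cos(y),np.sin(y)
        out.append([round(v/.04,3) for v in(d[0]*c+d[1]*s, d[0]*s-d[1]*c, -d[2])]+[round(-(y1-y0)/n/np.radians(4),3)])
    return out
def run(wps,p0=None,y0=None,step=.036):
    o=ctrl.get_obs()
    p=o['ee_pos'] if p0 is None else p0;y=o['eef_rot'][2] if y0 is None else y0
    for q,yy in wps:
        r=seg(p,y,q,yy,step);print(np.round(q,4),round(yy,3),len(r));
        print('  ',r[0],'' if yy==y else r[1:]);p,y=q,yy
E
python3 - <<'E'
from plan import *
y=.2438;pv=np.array([.691,-.149])
def P(q,off=.02,r=.115,z=.085):
    a=np.array([-np.cos(q),np.sin(q)]);n=np.array([np.sin(q),np.cos(q)]);return list(pv+r*a-off*n)+[z]
w=[([.56,-.25,.166],y),(P(-.306,.045),y)]+[(P(q),y) for q in(-.306,-.1,.1,.3,.5,.7,.9,1.1,1.3,1.45)]
run(w)
E
```

```text
[ 0.56  -0.25   0.166] 0.244 12
   [np.float64(1.006), np.float64(-0.359), np.float64(0.0), np.float64(0.0)] [[np.float64(1.006), np.float64(-0.359), np.float64(0.0), np.float64(0.0)], [np.float64(1.006), np.float64(-0.359), np.float64(0.0), np.float64(0.0)], [np.float64(1.006), np.float64(-0.359), np.float64(0.0), np.float64(0.0)], [np.float64(1.006), np.float64(-0.359), np.float64(0.0), np.float64(0.0)], [np.float64(1.006), np.float64(-0.359), np.float64(0.0), np.float64(0.0)], [np.float64(1.006), np.float64(-0.359), np.float64(0.0), np.float64(0.0)], [np.float64(1.006), np.float64(-0.359), np.float64(0.0), np.float64(0.0)], [np.float64(1.006), np.float64(-0.359), np.float64(0.0), np.float64(0.0)], [np.float64(1.006), np.float64(-0.359), np.float64(0.0), np.float64(0.0)], [np.float64(1.006), np.float64(-0.359), np.float64(0.0), np.float64(0.0)], [np.float64(1.006), np.float64(-0.359), np.float64(0.0), np.float64(0.0)]]
[ 0.5949 -0.2266  0.085 ] 0.244 3
   [np.float64(0.329), np.float64(-0.119), np.float64(0.675), np.float64(-0.0)] 
[ 0.5874 -0.2027  0.085 ] 0.244 1
   [np.float64(-
[... 390 characters left out ...]
p.float64(-0.0)] 
[ 0.5805 -0.1114  0.085 ] 0.244 1
   [np.float64(0.265), np.float64(-0.519), np.float64(-0.0), np.float64(-0.0)] 
[ 0.5902 -0.0902  0.085 ] 0.244 1
   [np.float64(0.363), np.float64(-0.456), np.float64(-0.0), np.float64(-0.0)] 
[ 0.6038 -0.0713  0.085 ] 0.244 1
   [np.float64(0.446), np.float64(-0.375), np.float64(-0.0), np.float64(-0.0)] 
[ 0.621  -0.0556  0.085 ] 0.244 1
   [np.float64(0.512), np.float64(-0.279), np.float64(-0.0), np.float64(-0.0)] 
[ 0.641  -0.0435  0.085 ] 0.244 1
   [np.float64(0.557), np.float64(-0.172), np.float64(-0.0), np.float64(-0.0)] 
[ 0.6573 -0.0372  0.085 ] 0.244 1
   [np.float64(0.434), np.float64(-0.054), np.float64(-0.0), np.float64(-0.0)]
```

Request:
step_arm(deltas=[{"dp": [1, -0.36, 0]}, {"dp": [1, -0.36, 0]}, {"dp": [1, -0.36, 0]}, {"dp": [1, -0.36, 0]}, {"dp": [1, -0.36, 0]}, {"dp": [1, -0.36, 0]}, {"dp": [1, -0.36, 0]}, {"dp": [1, -0.36, 0]}, {"dp": [1, -0.36, 0]}, {"dp": [1, -0.36, 0]}, {"dp": [1, -0.36, 0]}, {"dp": [1, -0.36, 0]}], gripper=-1)

```text
invalid input at $.deltas[0]: expected keys dp, twist
```

Request:
step_arm(deltas=[{"dp": [0.35, -0.12, 0.68]}, {"dp": [0.35, -0.12, 0.68]}, {"dp": [0.35, -0.12, 0.68]}, {"dp": [0, 0, 0]}])

```text
invalid input at $.deltas[0]: expected keys dp, twist
```

Request:
step_arm(deltas=[{"dp": [1, -0.36, 0], "twist": 0}, {"dp": [1, -0.36, 0], "twist": 0}, {"dp": [1, -0.36, 0], "twist": 0}, {"dp": [1, -0.36, 0], "twist": 0}, {"dp": [1, -0.36, 0], "twist": 0}, {"dp": [1, -0.36, 0], "twist": 0}, {"dp": [1, -0.36, 0], "twist": 0}, {"dp": [1, -0.36, 0], "twist": 0}, {"dp": [1, -0.36, 0], "twist": 0}, {"dp": [1, -0.36, 0], "twist": 0}, {"dp": [1, -0.36, 0], "twist": 0}, {"dp": [0, 0, 0], "twist": 0}], gripper=-1)

```text
time_s: 2.7
ee_pos: [0.5244, -0.2709, 0.1656]
eef_rot: [-3.141, -0.0, 0.248]
force: [-1.3, -0.4, -0.1]
grip_width: 0.0018
grip_force: 0.0
```

Request:
step_arm(deltas=[{"dp": [0.66, -0.22, 0.67], "twist": 0}, {"dp": [0.66, -0.22, 0.67], "twist": 0}, {"dp": [0.66, -0.22, 0.67], "twist": 0}, {"dp": [0, 0, 0], "twist": 0}])

```text
time_s: 3.1
ee_pos: [0.5916, -0.227, 0.0813]
eef_rot: [-3.138, 0.005, 0.246]
force: [-0.3, 0.6, 0.7]
grip_width: 0.0005
grip_force: 0.0
```

Request:
step_arm(deltas=[{"dp": [-0.04, -0.62, 0], "twist": 0}, {"dp": [-0.04, -0.3, 0], "twist": 0}, {"dp": [-0.04, -0.3, 0], "twist": 0}, {"dp": [0.04, -0.58, 0], "twist": 0}, {"dp": [0.16, -0.56, 0], "twist": 0}])

```text
time_s: 3.6
ee_pos: [0.5717, -0.1367, 0.0864]
eef_rot: [3.141, -0.001, 0.243]
force: [-0.2, 0.0, 0.1]
grip_width: 0.0006
grip_force: 0.0
```

Request:
step_arm(deltas=[{"dp": [0.26, -0.52, 0], "twist": 0}, {"dp": [0.36, -0.46, 0], "twist": 0}, {"dp": [0.45, -0.38, 0], "twist": 0}, {"dp": [0, 0, 0], "twist": 0}])

```text
time_s: 4.0
ee_pos: [0.6015, -0.072, 0.0863]
eef_rot: [3.141, -0.001, 0.246]
force: [-0.6, -0.3, -0.1]
grip_width: 0.0004
grip_force: 0.0
```

```bash
python3 - <<'E'
from h import *
im,W=snap('top','pics/top1.png')
cv2.imwrite('pics/top1c.png',cv2.resize(im[110:310,130:370,::-1],None,fx=2.4,fy=2.4))
for r in ctrl.cut_out('top','lamp_head')[:3]:
    p=W[r['pixels']];print(r['conf'],np.nanmedian(p,0),np.array(r['rect'])*[560,420,560,420])
E
```

```text
0.7 [ 0.52348906 -0.1943074   0.11854597] [232.288 134.61  265.384 224.91 ]
```

View pics/top1c.png

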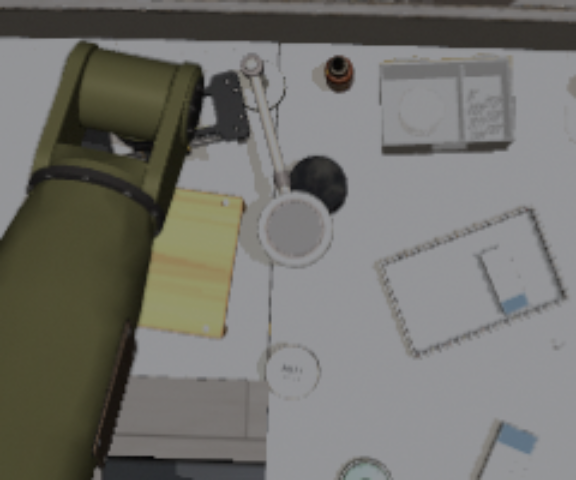

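The lamp at (296,228) and its bar have not moved, although the gripper, hidden at about (170,110), is already on the bar's left. I'll check this from the scene view.

```bash
python3 - <<'E'
from h import *
im,W=snap('scene')
o=ctrl.get_obs();pts=np.array([o['ee_pos'],o['ee_pos']+[0,0,.097],[.6223,-.1722,.109],[.691,-.149,.109],[.51,-.206,.109]])
im=im[...,::-1].copy()
for n in('scene','top'):
    K,d,T=cal(n);uv=cv2.projectPoints(pts,cv2.Rodrigues(T[:3,:3])[0],T[:3,3],K,d)[0].reshape(-1,2);print(n,uv.round(0).tolist())
    if n=='scene':
        for p in uv: cv2.circle(im,tuple(int(v) for v in p),1,(0,0,255),-1)
cv2.imwrite('pics/s1.png',cv2.resize(im[120:290,120:340],None,fx=3.4,fy=3.4,interpolation=cv2.INTER_CUBIC))
E
```

```text
scene [[255.0, 177.0], [253.0, 146.0], [286.0, 175.0], [294.0, 164.0], [272.0, 195.0]]
top [[206.0, 172.0], [201.0, 166.0], [242.0, 164.0], [234.0, 138.0], [253.0, 206.0]]
```

View pics/s1.png

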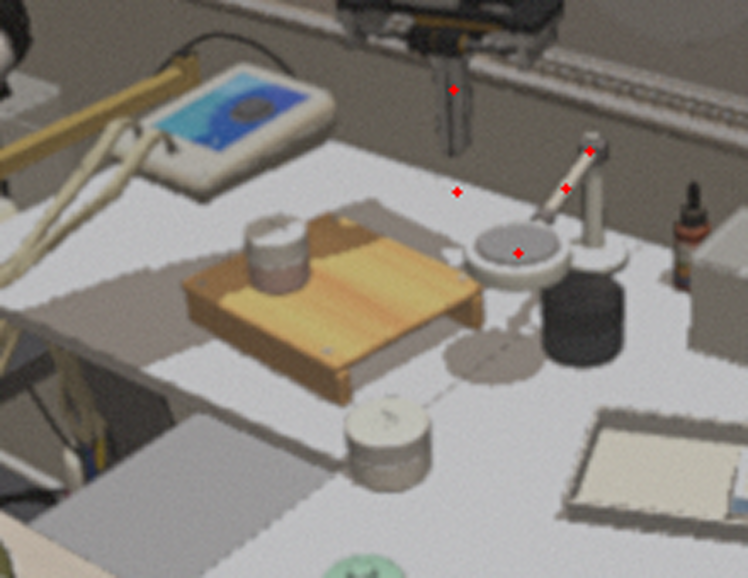

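The fingertip shows at (455,155), well above the projected TCP at (455,192), so the fingers pass over the bar. I'll measure the true tip with depth.

```bash
python3 - <<'E'
from h import *
o=ctrl.get_obs();print(o['ee_pos'],o['eef_rot'],o['grip_width'],o['qpos'])
im,W=snap('scene')
for v in range(140,172,2):
    print(v,[tuple(np.round(W[v,u],3)) for u in (250,253,256)])
# initial scene: expected TCP projection then
K,d,T=cal('scene')
p=np.array([[.1327,-.5334,.1655]]);c,s=np.cos(.244),np.sin(.244);pp=np.vstack([p,p+.053*np.array([s,-c,0]),p-.053*np.array([s,-c,0])])
print(cv2.projectPoints(pp,cv2.Rodrigues(T[:3,:3])[0],T[:3,3],K,d)[0].reshape(-1,2))
E
```

```text
[ 0.60030613 -0.07434291  0.08590696] [ 3.14132355e+00 -9.71725647e-05  2.43404348e-01] 0.0004199237931214706 [-1.83652868e-01  4.93077030e-01  1.44516762e+00 -2.19343431e-04
  1.20314810e+00  1.14381794e+00]
140 [(np.float64(0.59), np.float64(-0.073), np.float64(0.205)), (np.float64(0.595), np.float64(-0.079), np.float64(0.204)), (np.float64(0.6), np.float64(-0.086), np.float64(0.204))]
142 [(np.float64(0.589), np.float64(-0.074), np.float64(0.199)), (np.float64(0.597), np.float64(-0.077), np.float64(0.197)), (np.float64(0.598), np.float64(-0.087), np.float64(0.199))]
144 [(np.float64(0.591), np.float64(-0.071), np.float64(0.192)), (np.float64(0.594), np.float64(-0.079), np.float64(0.193)), (np.float64(0.601), np.float64(-0.084), np.float64(0.191))]
146 [(np.float64(0.592), np.float64(-0.07), np.float64(0.185)), (np.float64(0.594), np.float64(-0.079), np.float64(0.187)), (np.float64(0.597), np.float64(-0.088), np.float64(0.188))]
148 [(np.float64(0.589), np.float64(-0.072), np.float64(0.181)), (np.float64(0.593), np.float64(-0.079), np.float64(0.181)), (np.float64(0.596), np.float64
[... 1428 characters left out ...]
.132)), (np.float64(0.772), np.float64(0.06), np.float64(0.02))]
166 [(np.float64(0.784), np.float64(0.097), np.float64(-0.002)), (np.float64(0.781), np.float64(0.081), np.float64(0.003)), (np.float64(0.778), np.float64(0.066), np.float64(0.008))]
168 [(np.float64(0.784), np.float64(0.097), np.float64(-0.01)), (np.float64(0.787), np.float64(0.087), np.float64(-0.009)), (np.float64(0.78), np.float64(0.067), np.float64(-0.0))]
170 [(np.float64(0.78), np.float64(0.095), np.float64(-0.016)), (np.float64(0.774), np.float64(0.076), np.float64(-0.008)), (np.float64(0.779), np.float64(0.067), np.float64(-0.007))]
[[292.64160761 307.92819474]
 [321.66725317 315.23564661]
 [264.66211732 300.78909236]]
```

Request:
step_arm(deltas=[{"dp": [0, 0, -0.6], "twist": 0}, {"dp": [-0.28, 0.92, 0], "twist": 0}, {"dp": [-0.28, 0.92, 0], "twist": 0}, {"dp": [-0.28, 0.92, 0], "twist": 0}, {"dp": [-0.28, 0.92, 0], "twist": 0}, {"dp": [0, 0, 0], "twist": 0}, {"dp": [0, 0, 0.8], "twist": 0}, {"dp": [0, 0, 0.8], "twist": 0}, {"dp": [0, 0, 0], "twist": 0}])

```text
time_s: 5.1
ee_pos: [0.5902, -0.2264, 0.0417]
eef_rot: [-3.137, 0.005, 0.243]
force: [-0.2, 0.3, 0.7]
grip_width: 0.0007
grip_force: 0.0
```

Request:
step_arm(deltas=[{"dp": [-0.04, -0.5, 0], "twist": 0}, {"dp": [-0.04, -0.5, 0], "twist": 0}, {"dp": [-0.04, -0.35, 0], "twist": 0}])

```text
time_s: 5.4
ee_pos: [0.5753, -0.1753, 0.0474]
eef_rot: [3.14, -0.002, 0.244]
force: [1.0, -1.4, 0.1]
grip_width: 0.0005
grip_force: 0.6
```

Request:
step_arm(deltas=[{"dp": [0.03, -0.35, 0], "twist": 0}, {"dp": [0.08, -0.28, 0], "twist": 0}, {"dp": [0.08, -0.28, 0], "twist": 0}, {"dp": [0.13, -0.26, 0], "twist": 0}, {"dp": [0.13, -0.26, 0], "twist": 0}, {"dp": [0.18, -0.23, 0], "twist": 0}, {"dp": [0.18, -0.23, 0], "twist": 0}, {"dp": [0.22, -0.19, 0], "twist": 0}, {"dp": [0.22, -0.19, 0], "twist": 0}, {"dp": [0.25, -0.14, 0], "twist": 0}, {"dp": [0.25, -0.14, 0], "twist": 0}])

```text
time_s: 6.5
ee_pos: [0.6191, -0.0595, 0.0456]
eef_rot: [-3.142, 0.0, 0.244]
force: [0.1, -1.8, 0.3]
grip_width: 0.0007
grip_force: 0.5
```

Request:
step_arm(deltas=[{"dp": [0.28, -0.09, 0], "twist": 0}, {"dp": [0.28, -0.09, 0], "twist": 0}, {"dp": [0.2, -0.03, 0], "twist": 0}, {"dp": [0, 0, 0], "twist": 0}])

```text
time_s: 6.9
ee_pos: [0.6466, -0.044, 0.0454]
eef_rot: [-3.141, -0.0, 0.244]
force: [-0.1, 0.0, -0.5]
grip_width: 0.0005
grip_force: 0.0
```

Request:
step_arm(deltas=[{"dp": [-0.7, 0, 0], "twist": 0}, {"dp": [-0.7, 0.1, -0.6], "twist": 0}, {"dp": [0, 0.8, -0.6], "twist": 0}, {"dp": [0, 0.9, -0.6], "twist": 0}, {"dp": [0, 1, -0.6], "twist": 0}, {"dp": [0, 1, 0], "twist": 0}, {"dp": [0, 1, 0], "twist": 0}, {"dp": [0, 1, 0], "twist": 0}, {"dp": [0, 0, 0], "twist": 0}], gripper=0)

```text
time_s: 7.8
ee_pos: [0.6468, -0.2878, 0.1405]
eef_rot: [-3.141, 0.001, 0.24]
force: [-0.1, 1.1, -1.0]
grip_width: 0.0468
grip_force: 0.0
```

```bash
python3 - <<'E'
from plan import *
np.set_printoptions(precision=4,suppress=True)
im,W=snap('top','pics/top2.png')
cv2.imwrite('pics/top2c.png',cv2.resize(im[110:310,130:400,::-1],None,fx=2.4,fy=2.4))
for r in ctrl.cut_out('top','lamp_head')[:2]:
    p=W[r['pixels']];print(r['conf'],np.nanmedian(p,0),np.array(r['rect'])*[560,420,560,420])
print('tray',tray());print(ctrl.get_obs()['ee_pos'],ctrl.get_obs()['eef_rot'],ctrl.get_obs()['grip_width'])
run([([.499,-.503,.14],.386)])
E
```

```text
0.72 [0.6561 0.0136 0.1182] [150.584 135.996 236.992 170.184]
tray (array([ 0.4649, -0.414 ]), array([125.7635, 199.0693]), array([-0.3777,  0.9259], dtype=float32), np.float32(0.38726097))
[ 0.6473 -0.2829  0.1414] [-3.141   0.0003  0.2436] 0.04698674327346413
[ 0.499 -0.503  0.14 ] 0.386 7
   [np.float64(-0.704), np.float64(0.635), np.float64(0.005), np.float64(-0.291)] [[np.float64(-0.716), np.float64(0.621), np.float64(0.005), np.float64(-0.291)], [np.float64(-0.729), np.float64(0.606), np.float64(0.005), np.float64(-0.291)], [np.float64(-0.741), np.float64(0.591), np.float64(0.005), np.float64(-0.291)], [np.float64(-0.753), np.float64(0.576), np.float64(0.005), np.float64(-0.291)], [np.float64(-0.764), np.float64(0.56), np.float64(0.005), np.float64(-0.291)], [np.float64(-0.776), np.float64(0.545), np.float64(0.005), np.float64(-0.291)]]
```

View pics/top2c.png

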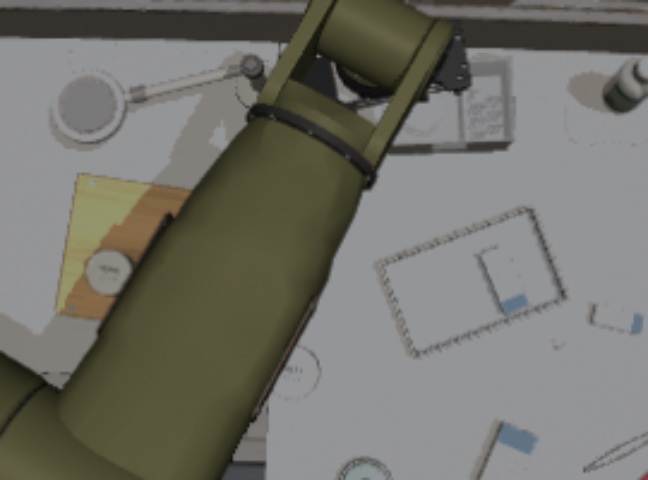

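The lamp head is now at (90,105) in the crop, on the back left (joint about 1.34), and the tray and jars have not moved. Next I'll move above the tray's rear wall.

Request:
step_arm(deltas=[{"dp": [-0.7, 0.635, 0], "twist": -0.29}, {"dp": [-0.715, 0.62, 0], "twist": -0.29}, {"dp": [-0.73, 0.605, 0], "twist": -0.29}, {"dp": [-0.74, 0.59, 0], "twist": -0.29}, {"dp": [-0.75, 0.575, 0], "twist": -0.29}, {"dp": [-0.765, 0.56, 0], "twist": -0.29}, {"dp": [-0.775, 0.545, 0], "twist": -0.29}, {"dp": [0, 0, 0], "twist": 0}, {"dp": [0, 0, 0], "twist": 0}], gripper=-0.25)

```text
time_s: 8.85
ee_pos: [0.4996, -0.5025, 0.1419]
eef_rot: [3.142, -0.0, 0.385]
force: [0.6, 0.3, -0.5]
grip_width: 0.0357
grip_force: 0.0
```

```bash
python3 - <<'E'
from plan import *
np.set_printoptions(precision=4,suppress=True)
o=ctrl.get_obs();print(o['ee_pos'],o['eef_rot'],o['grip_width'])
im,W=snap('scene','pics/s2.png')
K,d,T=cal('scene');p=o['ee_pos'];y=o['eef_rot'][2];ty=np.array([np.sin(y),-np.cos(y),0])
pts=[]
for g in(-1,1):
    for dz in(0,.042): pts.append(p+g*ty*(o['grip_width']/2+.006)+[0,0,dz])
pts=np.array(pts);uv=cv2.projectPoints(pts,cv2.Rodrigues(T[:3,:3])[0],T[:3,3],K,d)[0].reshape(-1,2);print(uv.round(1))
im=im[...,::-1].copy()
# cloud around tool
D=np.linalg.norm(W[...,:2]-p[:2],axis=-1)
sel=(D<.07)&(W[...,2]>.05)&(W[...,2]<.28);P=W[sel];print(len(P))
for g,n in((-1,'inner'),(1,'outer')):
    s=((P-p)@ty)*g;Q=P[(s>.005)&(s<.045)];print(n,np.sort(Q[:,2])[:6],'along',np.percentile(((Q-p)@ty),[2,50,98]),'lat',np.percentile((Q-p)@np.array([np.cos(y),np.sin(y),0]),[2,50,98]))
for q in uv: cv2.circle(im,tuple(int(v) for v in q),1,(0,0,255),-1)
cv2.imwrite('pics/s2c.png',cv2.resize(im[140:300,260:420],None,fx=3.6,fy=3.6,interpolation=cv2.INTER_CUBIC))
E
```

```text
[ 0.4996 -0.5025  0.1419] [ 3.1415 -0.0003  0.3852] 0.035662685405703144
[[362.4 218.9]
 [363.6 203.1]
 [383.2 221.1]
 [384.8 205.4]]
383
inner [0.1798 0.1832 0.1833 0.1836 0.1862 0.1871] along [-0.0297 -0.023  -0.0176] lat [-0.0123 -0.0081  0.0056]
outer [0.1807 0.184  0.1844 0.1851 0.1865 0.1867] along [0.0183 0.0233 0.0286] lat [-0.0121 -0.0084 -0.0057]
```

View pics/s2c.png

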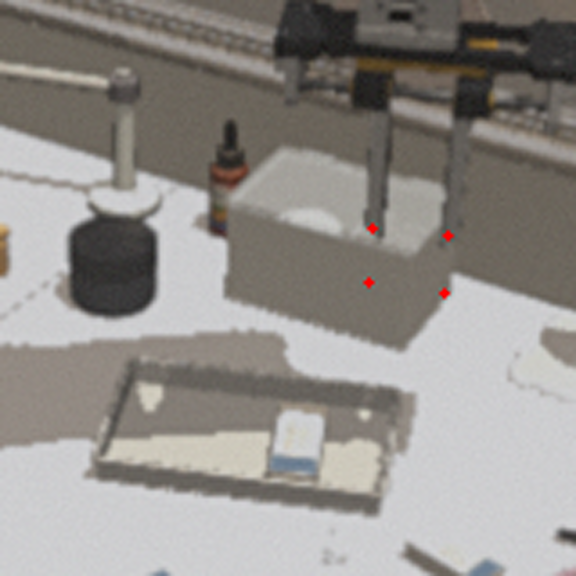

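The tips, at crop (378,235) and (448,243), are 40 mm above the reported TCP, so I'll allow for that. The carton is clear of the rear wall. Now I'll descend.

Request:
step_arm(deltas=[{"dp": [0, 0, 0.9], "twist": 0}, {"dp": [0, 0, 0.9], "twist": 0}, {"dp": [0, 0, 0.9], "twist": 0}, {"dp": [0, 0, 0.8], "twist": 0}, {"dp": [0, 0, 0.5], "twist": 0}, {"dp": [0, 0, 0], "twist": 0}, {"dp": [0, 0, 0], "twist": 0}])

```text
time_s: 9.6
ee_pos: [0.5006, -0.5023, -0.0173]
eef_rot: [3.141, -0.0, 0.387]
force: [-0.6, 0.1, 0.3]
grip_width: 0.0352
grip_force: 0.0
```

```bash
python3 - <<'E'
from plan import *
np.set_printoptions(precision=4,suppress=True)
im,W=snap('scene');cv2.imwrite('pics/s3c.png',cv2.resize(im[180:300,270:400,::-1],None,fx=4.5,fy=4.5,interpolation=cv2.INTER_CUBIC))
o=ctrl.get_obs();p=o['ee_pos'];y=o['eef_rot'][2];ty=np.array([np.sin(y),-np.cos(y),0]);print(p,o['force'])
D=np.linalg.norm(W[...,:2]-p[:2],axis=-1)
sel=(D<.07)&(W[...,2]>-.01)&(W[...,2]<.08);P=W[sel]
s=(P-p)@ty
for g in(-1,1):
    Q=P[(s*g>.014)&(s*g<.034)];print(g,np.sort(Q[:,2])[:12])
E
```

```text
[ 0.5007 -0.5029 -0.0165] [ 0.5301 -0.9211  1.0516]
-1 [-0.0046 -0.0044 -0.0029 -0.0028 -0.0026 -0.0025 -0.0023 -0.0023 -0.0023
 -0.0023 -0.0022 -0.0021]
1 [-0.0058 -0.0057 -0.0054 -0.0053 -0.0049 -0.0047 -0.0046 -0.0045 -0.0044
 -0.0043 -0.0042 -0.0042]
```

View pics/s3c.png

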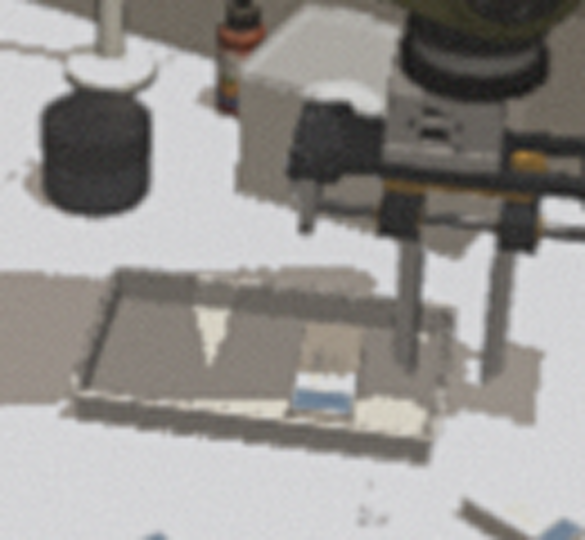

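The fingers straddle the rear wall, with the inner one at (410,370) and the outer one at (490,380). I'll lower the last 14 mm and grip.

Request:
step_arm(deltas=[{"dp": [0, 0, 0.2], "twist": 0}, {"dp": [0, 0, 0.15], "twist": 0}, {"dp": [0, 0, 0], "twist": 0}])

```text
time_s: 9.95
ee_pos: [0.4991, -0.5027, -0.0332]
eef_rot: [-3.14, 0.0, 0.385]
force: [-0.4, 0.2, -0.2]
grip_width: 0.0356
grip_force: 0.0
```

Request:
step_arm(deltas=[{"dp": [0, 0, 0], "twist": 0}, {"dp": [0, 0, 0], "twist": 0}, {"dp": [0, 0, 0], "twist": 0}, {"dp": [0, 0, 0], "twist": 0}, {"dp": [0, 0, 0], "twist": 0}], gripper=-1, squeeze=15)

```text
time_s: 10.45
ee_pos: [0.4994, -0.5027, -0.0321]
eef_rot: [-3.141, 0.0, 0.386]
force: [-1.7, 4.7, 4.2]
grip_width: 0.002
grip_force: 15.0
```

```bash
python3 - <<'E'
from plan import *
t0=np.array([.464,-.4157]);t1=np.array([.4354,-.4136]);N=9;y0,y1=.386,-.12
def tcp(f):
    y=y0+(y1-y0)*f;t=t0+(t1-t0)*f;return t-.094*np.array([-np.sin(y),np.cos(y)]),y
for i in range(N):
    p,y=tcp(i/N);q,yy=tcp((i+1)/N);d=q-p;c,s=np.cos(y),np.sin(y)
    print([round(float(v),2) for v in((d[0]*c+d[1]*s)/.04,(d[0]*s-d[1]*c)/.04,0)],round(-(yy-y)/np.radians(4),2))
E
```

```text
[-0.2, -0.04, 0.0] 0.81
[-0.21, -0.03, 0.0] 0.81
[-0.21, -0.03, 0.0] 0.81
[-0.21, -0.03, 0.0] 0.81
[-0.21, -0.02, 0.0] 0.81
[-0.21, -0.02, 0.0] 0.81
[-0.21, -0.01, 0.0] 0.81
[-0.21, -0.01, 0.0] 0.81
[-0.21, -0.0, 0.0] 0.81
```

Request:
step_arm(deltas=[{"dp": [-0.2, -0.04, 0], "twist": 0.81}, {"dp": [-0.21, -0.03, 0], "twist": 0.81}, {"dp": [-0.21, -0.03, 0], "twist": 0.81}, {"dp": [-0.21, -0.03, 0], "twist": 0.81}, {"dp": [-0.21, -0.02, 0], "twist": 0.81}, {"dp": [-0.21, -0.02, 0], "twist": 0.81}, {"dp": [-0.21, -0.01, 0], "twist": 0.81}, {"dp": [-0.21, -0.01, 0], "twist": 0.81}, {"dp": [-0.21, 0, 0], "twist": 0.81}, {"dp": [0, 0, 0], "twist": 0}, {"dp": [0, 0, 0], "twist": 0}])

```text
time_s: 11.55
ee_pos: [0.4242, -0.5078, -0.0322]
eef_rot: [3.141, 0.0, -0.122]
force: [-0.7, 0.0, 1.9]
grip_width: 0.0016
grip_force: 15.0
```

```bash
python3 - <<'E'
from plan import *
np.set_printoptions(precision=4,suppress=True)
im,W=snap('top','pics/top4.png')
cv2.imwrite('pics/top4c.png',cv2.resize(im[110:310,130:400,::-1],None,fx=2.4,fy=2.4))
o=ctrl.get_obs();print(o['ee_pos'],o['eef_rot'],o['force'])
print('tray',tray())
ax=np.array([.12,.9928]);lx=np.array([.9928,-.12]);rc=np.array([.4816,-.0313])
c=tray()[0];print('tray along/lat',(c-rc)@ax,(c-rc)@lx,'tcp',(o['ee_pos'][:2]-rc)@ax,(o['ee_pos'][:2]-rc)@lx)
E
```

```text
[ 0.4243 -0.5078 -0.0322] [ 3.1411  0.0001 -0.1219] [-1.9931 -0.8007  1.408 ]
tray (array([ 0.4393, -0.4067]), array([176.944 , 123.1799]), array([0.1074, 0.9942], dtype=float32), np.float32(-0.107594706))
tray along/lat -0.37781609234863284 0.003104313627929692 tcp -0.4799651237464952 0.00028078585744821527
```

View pics/top4c.png

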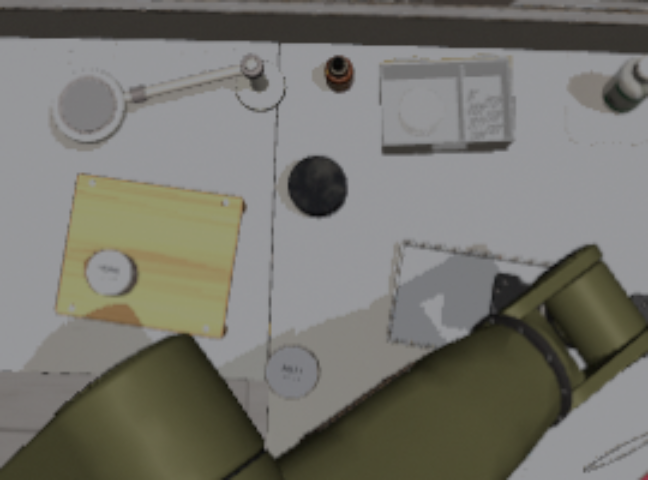

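The tray is square to the riser: its front corners are at (405,240) and (390,342), the jars are untouched, and the lamp head is at (90,105). Now I'll slide it in.

Request:
step_arm(deltas=[{"dp": [0, -0.2, 0], "twist": 0}, {"dp": [0, -0.3, 0], "twist": 0}, {"dp": [0, -0.4, 0], "twist": 0}, {"dp": [0, -0.5, 0], "twist": 0}, {"dp": [0, -0.5, 0], "twist": 0}, {"dp": [0, -0.5, 0], "twist": 0}, {"dp": [0, -0.5, 0], "twist": 0}, {"dp": [0, -0.5, 0], "twist": 0}, {"dp": [0, -0.4, 0], "twist": 0}, {"dp": [0, -0.3, 0], "twist": 0}, {"dp": [0, -0.2, 0], "twist": 0}, {"dp": [0, 0, 0], "twist": 0}])

```text
time_s: 12.9
ee_pos: [0.4457, -0.3353, -0.0322]
eef_rot: [-3.14, 0.0, -0.123]
force: [0.7, 6.5, 6.4]
grip_width: 0.0018
grip_force: 15.0
```

```bash
python3 - <<'E'
from plan import *
np.set_printoptions(precision=4,suppress=True)
im,W=snap('top','pics/top5.png')
cv2.imwrite('pics/top5c.png',cv2.resize(im[160:290,130:330,::-1],None,fx=3.6,fy=3.6))
o=ctrl.get_obs();print(o['ee_pos'],o['eef_rot'],o['force'])
ax=np.array([.12,.9928]);lx=np.array([.9928,-.12]);rc=np.array([.4816,-.0313])
print('tcp',(o['ee_pos'][:2]-rc)@ax,(o['ee_pos'][:2]-rc)@lx)
for l,z in[('black_jar',.055),('grey_jar',.045),('pink_jar',.093)]:
    m,uv=maskuv('top',l)
    if m is not None:print(l,ray_plane('top',uv,z).mean(0))
E
```

```text
[ 0.4457 -0.3355 -0.0322] [-3.1397  0.0003 -0.1232] [1.986  7.7351 7.4062]
tcp -0.30636929789641837 0.0008192429859004147
black_jar [ 0.5665 -0.2266]
pink_jar [0.4567 0.0021]
```

View pics/top5c.png

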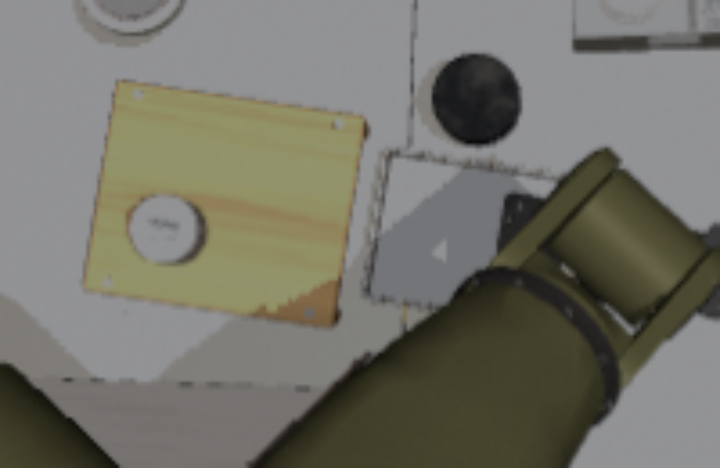

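The tray's front edge, (388,155) to (368,298), is just short of the mouth edge, (367,120) to (335,325), and centred on it. The black jar is untouched. Continuing in.

Request:
step_arm(deltas=[{"dp": [0, -0.2, 0], "twist": 0}, {"dp": [0, -0.35, 0], "twist": 0}, {"dp": [0, -0.45, 0], "twist": 0}, {"dp": [0, -0.5, 0], "twist": 0}, {"dp": [0, -0.5, 0], "twist": 0}, {"dp": [0, -0.5, 0], "twist": 0}, {"dp": [0, -0.5, 0], "twist": 0}, {"dp": [0, -0.5, 0], "twist": 0}, {"dp": [0, -0.45, 0], "twist": 0}, {"dp": [0, -0.3, 0], "twist": 0}, {"dp": [0, -0.2, 0], "twist": 0}, {"dp": [0, 0, 0], "twist": 0}])

```text
time_s: 14.3
ee_pos: [0.4675, -0.159, -0.0322]
eef_rot: [-3.14, -0.0, -0.123]
force: [1.4, 8.4, 6.0]
grip_width: 0.002
grip_force: 15.0
```

Request:
step_arm(deltas=[{"dp": [0, 0, 0], "twist": 0}, {"dp": [0, 0, 0], "twist": 0}, {"dp": [0, 0, 0], "twist": 0}], gripper=-0.7)

```text
time_s: 14.6
ee_pos: [0.467, -0.1602, -0.0327]
eef_rot: [-3.141, 0.001, -0.124]
force: [0.2, -0.2, 0.3]
grip_width: 0.0139
grip_force: 0.0
```

Request:
step_arm(deltas=[{"dp": [0, 0, -0.3], "twist": 0}, {"dp": [0, 0, -0.5], "twist": 0}, {"dp": [0, 0, -0.5], "twist": 0}, {"dp": [0, 0, 0], "twist": 0}, {"dp": [0, 0.8, 0], "twist": 0}, {"dp": [0, 0.8, 0], "twist": 0}, {"dp": [0, 0, 0], "twist": 0}])

```text
time_s: 15.3
ee_pos: [0.4588, -0.2262, 0.0194]
eef_rot: [3.141, 0.0, -0.126]
force: [-0.2, 0.5, -0.3]
grip_width: 0.014
grip_force: 0.0
```

Request:
step_arm(deltas=[{"dp": [0, 0, 0.5], "twist": 0}, {"dp": [0, 0, 0.5], "twist": 0}, {"dp": [0, 0, 0.25], "twist": 0}, {"dp": [0, 0, 0], "twist": 0}], gripper=-1)

```text
time_s: 15.7
ee_pos: [0.4586, -0.2229, -0.0316]
eef_rot: [-3.14, 0.002, -0.123]
force: [0.6, 0.5, -0.7]
grip_width: 0.0
grip_force: 0.0
```

```bash
python3 - <<'E'
from plan import *
np.set_printoptions(precision=4,suppress=True)
im,W=snap('scene','pics/s6.png')
cv2.imwrite('pics/s6c.png',cv2.resize(im[150:280,160:320,::-1],None,fx=4,fy=4,interpolation=cv2.INTER_CUBIC))
o=ctrl.get_obs();print(o['ee_pos'],o['eef_rot'],o['force'],o['grip_width'])
ax=np.array([.12,.9928]);lx=np.array([.9928,-.12]);rc=np.array([.4816,-.0313])
print('tcp',(o['ee_pos'][:2]-rc)@ax,(o['ee_pos'][:2]-rc)@lx)
E
```

```text
[ 0.4592 -0.2233 -0.0306] [-3.1411  0.001  -0.1232] [0.3374 0.4871 0.0159] 0.0002272411602199859
tcp -0.19327090070895647 0.0008069321675595424
```

View pics/s6c.png

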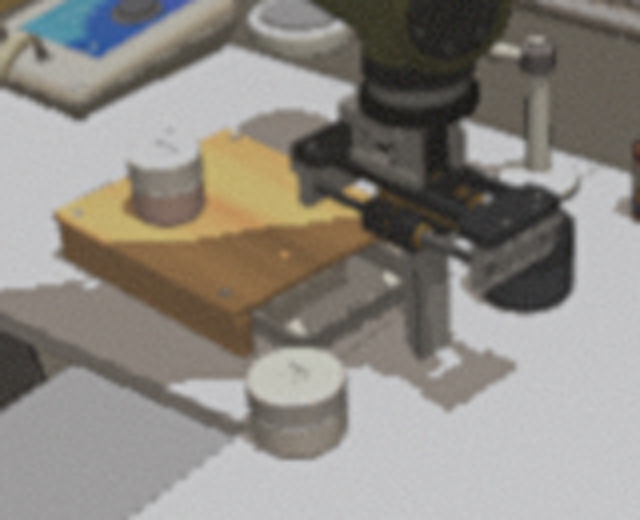

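The tray is flat in the mouth with its rear end out at about (340,310), and the closed fingers stand behind it at (428,345). Now the push to the stop.

Request:
step_arm(deltas=[{"dp": [0, -0.5, 0], "twist": 0}, {"dp": [0, -0.4, 0], "twist": 0}, {"dp": [0, -0.2, 0], "twist": 0}, {"dp": [0, -0.15, 0], "twist": 0}, {"dp": [0, -0.15, 0], "twist": 0}, {"dp": [0, -0.15, 0], "twist": 0}, {"dp": [0, -0.1, 0], "twist": 0}])

```text
time_s: 16.45
ee_pos: [0.4679, -0.1584, -0.03]
eef_rot: [3.141, -0.001, -0.123]
force: [-0.1, -5.7, 3.8]
grip_width: 0.0004
grip_force: 2.7
```

Request:
step_arm(deltas=[{"dp": [0, -0.1, 0], "twist": 0}, {"dp": [0, 0, 0], "twist": 0}])

```text
time_s: 16.65
ee_pos: [0.4682, -0.1541, -0.0302]
eef_rot: [3.142, -0.0, -0.123]
force: [0.1, -0.4, 0.7]
grip_width: 0.0006
grip_force: 0.4
```

Request:
step_arm(deltas=[{"dp": [0, -0.06, 0], "twist": 0}, {"dp": [0, -0.04, 0], "twist": 0}])

```text
time_s: 16.85
ee_pos: [0.4686, -0.1504, -0.0303]
eef_rot: [3.141, -0.0, -0.124]
force: [-0.4, -4.8, 3.5]
grip_width: 0.0001
grip_force: 2.6
```

Request:
step_arm(deltas=[{"dp": [0, -0.05, 0], "twist": 0}, {"dp": [0, 0, 0], "twist": 0}])

```text
time_s: 17.05
ee_pos: [0.4688, -0.1482, -0.0303]
eef_rot: [3.142, -0.0, -0.124]
force: [0.5, -2.4, 2.5]
grip_width: 0.0005
grip_force: 1.6
```

Request:
step_arm(deltas=[{"dp": [0, -0.05, 0], "twist": 0}, {"dp": [0, 0, 0], "twist": 0}])

```text
time_s: 17.25
ee_pos: [0.469, -0.1462, -0.0304]
eef_rot: [-3.142, -0.0, -0.123]
force: [0.6, -3.2, 2.6]
grip_width: 0.0002
grip_force: 1.8
```

Request:
step_arm(deltas=[{"dp": [0, -0.05, 0], "twist": 0}, {"dp": [0, 0, 0], "twist": 0}])

```text
time_s: 17.45
ee_pos: [0.47, -0.1457, -0.0301]
eef_rot: [3.139, -0.002, -0.123]
force: [2.5, -15.5, -0.9]
grip_width: 0.0005
grip_force: 7.5
```

It has met the stop, with force stepping up to 15 N. Backing off.

Request:
step_arm(deltas=[{"dp": [0, 0.4, 0], "twist": 0}, {"dp": [0, 0.8, 0], "twist": 0}, {"dp": [0, 0.8, -0.5], "twist": 0}, {"dp": [0, 0.9, -0.8], "twist": 0}, {"dp": [0, 0.9, -0.8], "twist": 0}, {"dp": [0, 0.9, -0.5], "twist": 0}, {"dp": [0, 0.9, 0], "twist": 0}, {"dp": [0, 0.9, 0], "twist": 0}, {"dp": [0, 0, 0], "twist": 0}, {"dp": [0, 0, 0], "twist": 0}])

```text
time_s: 18.45
ee_pos: [0.4369, -0.4018, 0.0728]
eef_rot: [-3.14, 0.001, -0.124]
force: [0.2, 0.6, -0.1]
grip_width: 0.0004
grip_force: 0.0
```

```bash
python3 - <<'E'
from h import *
np.set_printoptions(precision=4,suppress=True)
t,W=snap('top')
for l,z in[('black_jar',.055),('grey_jar',.045),('pink_jar',.093),('lamp_head',.118)]:
    m,uv=maskuv('top',l)
    if m is not None:print(l,ray_plane('top',uv,z).mean(0))
s,_=snap('scene')
a=cv2.resize(t[120:290,130:290,::-1],(480,510));b=cv2.resize(s[150:280,160:260,::-1],(300,390));c=np.zeros((510,780,3),np.uint8);c[:,:480]=a;c[:390,480:]=b
cv2.imwrite('pics/fin.png',c)
E
```

```text
black_jar [ 0.5668 -0.2266]
grey_jar [ 0.361  -0.1982]
pink_jar [0.4577 0.0002]
lamp_head [ 0.6528 -0.0083]
```

View pics/fin.png

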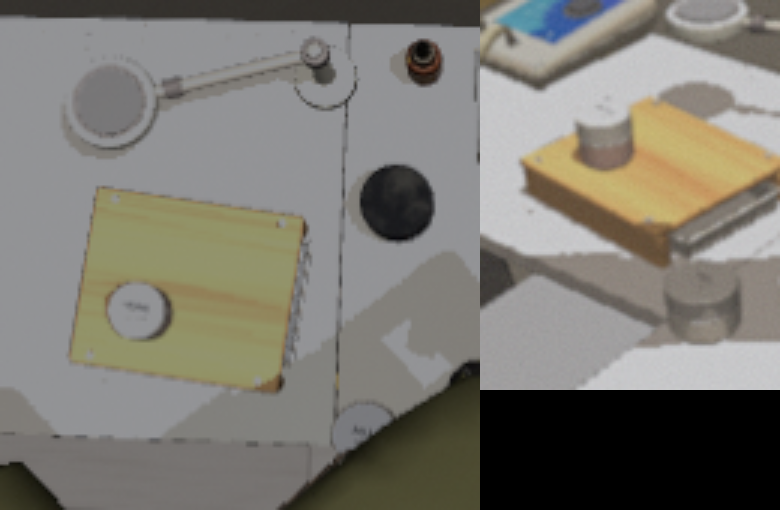

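The tray's rear rim shows evenly just outside the mouth at (300,290), in with the stop. The jars stand where they were (the grey jar is partly hidden by the arm), the lamp is clear at (110,100), and the robot touches nothing. Handing in.

```bash
python3 -c "
from station import ctrl
print(ctrl.hand_in())"
```

```text
the job is handed in; nothing more can be done
None
```

The job is handed in: the lamp arm is swung to the back left (about 1.34 rad), the tray is flat under the riser against the stop, and the jars look unmoved; the carton is out of sight under the riser, and the hand-in returned no verdict.

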